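Lock the forked anvil into the hand press

ROBOT

A 6-joint arm with a two-finger parallel gripper is mounted at the origin on the work surface. World frame = base frame: x ahead of the robot, y to its left, z up, the work surface at z = 0. Lengths are in m, angles in degrees, forces in N, time in s.
With the tool pointing down it reaches from about 0.375 to 0.9 m from the base axis. Payload 3.1 kg.
Tool frame: the origin (TCP) lies at the very end of the fingers, on their centre line; the grasp point (between the pads) lies 19 mm behind it; z points along the fingers, y is the direction in which the jaws open and shut (so a half turn about z gives the same grasp; the last joint's range is limited). The gripper opens to 87 mm and grips with 3 to 60 N. Pads are 19 mm wide; open, the fingers measure 117 mm over their backs; the gripper's body (75 mm by 190 mm) begins 51 mm behind the grasp point.
Start: joints at [64.429, 30.224, 82.088, -0, 67.689, -10.227], TCP at [0.165, 0.603, 0.223] pointing down, gripper open.
Joint ranges: [-176.69, 176.69], [-43.24, 126.21], [12.49, 139.97], [-82, 262], [0, 151.66], [-163.58, 163.58]. Speed limits (degrees/s): [159.86, 159.86, 180, 180, 180, 180].

INTERFACE

Orientations are given as a 3x3 rotation matrix whose columns are the frame's x, y, z axes.
In Python, from rig import read_state, capture, hand_in gives the robot as it stands. The module is installed in compiled form; this text tells all that it offers.
- The arm moves only by the tool send_rows, never from a script. Its argument "moves" is one flat list of numbers, 7 for each row, row after row: the turn, a rotation vector about the world's x, y, z in degrees, then the shift along the world's x, y, z in cm, then the gripper's target within -1 to 1 (fully open at 1, half-way at 0, shut at -1). In form: [rx, ry, rz, tx, ty, tz, hand, rx, ry, rz, tx, ty, tz, hand, ...]. A call has 1 to 20 rows; each row shifts and turns the commanded pose from where the row before left it; what a row does not reach is not made up. A row lasts 1/10 s, in which the tool goes at most 50 mm and 8.59 degrees, less where a joint would pass 70% of its speed; a pose out of reach is approached as far as the arm can. A call with a gripper value outside its range is refused whole. The fingers move at their own pace and stop on an object; the grip force is fixed at half the most. Time passes only in rows, so rows that do not move let the fingers close. It gives the time, the measured TCP pose, the force and the opening at its end, in the units of the state.
- read_state(): the state, without advancing time (a new reading comes with each control period).
- capture(name): name is "scene" or "side" or "wrist"; returns a dict with "pixels" (420x560x3 uint8, red, green, blue), "vertical_fov" (degrees; the focal length in pixels is half the picture's height over the tangent of half this angle, whatever the lens; pixels are square), "cx", "cy" (the principal point, pixels), "rvec" (rotation vector, rad) and "tvec" (3), from world to camera coordinates, as OpenCV has them. Camera axes: x right, y down, z forward; pixel columns grow to the right and rows downward; lengths in m; the calibration is good to about 2 mm. A picture is of the moment at which its call begins. There is no depth.
- hand_in(): hands the job in, once; it reports no verdict.
The state is a dict: "time_s": time; "joint_positions": joint angles; "qvel": joint speeds; "tau": joint torques, N m; "position": TCP position; "tcp_rot": TCP orientation; "force": force on the tool from outside, world axes, zero at the start; "moment": the same for the moment, N m; "opening": opening from 0.0 (shut) to 1.0 (fully open).
Only numpy, scipy, OpenCV 4.12 (cv2) and the standard library are available. Lean on these libraries where they do the work, as an engineer would, in place of code of your own. Each camera call takes 0.05 s, during which the arm holds its last target.

TASK

Load the loose forked steel anvil into the slide of the green hand press, fork first: set it down flat on the open end, then slide it in so that its own edge lifts the hinged gravity catch and the catch drops behind it. Then draw the anvil lightly back against the dropped catch to prove that it holds, and let go. Do not touch the catch with the hand, push and pull gently: never ram the anvil against rails, stop or catch, and leave everything else on the bench where it is.

Things in the scene. Friction and masses are not known exactly. Their poses are not given: they have to be found in the camera images.
- press: Squat green hand press, fixed. Origin on the bench under the centre line of its slide; +x is the way in (ram and column at +x), +y the catch side, z up. Bed 124 mm wide, x -235 to +235 mm, 10 mm high. Slide floor 83 mm wide, 20 mm high, from x=-235 (open end) to +160. Head overhangs from x=+100 mm, 130 to 225 mm high; hand lever up to 302 mm high at x=+265, y=+70.
- setdown (a point): Point on the slide floor, on the centre line, x=-226 mm in the press frame: set the anvil down flat with its origin here, its x axis along the press's; its fork tips then lie between the flared guides (79 narrowing to 63 mm apart, x=-127 to -95 mm) and have not yet reached the catch.
- rails (a point): Point on the slide floor, centre line, x=-95 mm in the press frame: here the straight side rails begin, 63 mm apart (anvil 60 mm), 16 mm above the slide floor. From x=-60 to +95 mm a 5 mm thick lip on each rail reaches 5.5 mm inward, its underside 2 mm above the anvil's plate, so the anvil can only be slid in from the open end.
- home (a point): Point on the slide floor, x=0 in the press frame. A steel stop block ends the slide; it and the catch share one bracket, clamped somewhere else for every job, up to 28 mm either way along x (not measured: find it by feel). The anvil meets the stop with its origin within 28 mm of this point; the catch drops behind it when it is within 4 mm of the stop.
- anvil: Loose flat forked steel plate, 0.5 to 0.7 kg, 140 x 60 x 14 mm, with an upright post as handle. Origin on its underside, on its centre line, z up. Plate from x=-25 mm (rear edge; the catch drops behind it) to x=+115 mm (fork tips, go in first); solid to x=+25, then two prongs 16 mm wide, slot 28 mm. Centre of mass about 27 mm ahead of the post. Sliding it takes 2 to 8 N.
- post (a point): Centre of the top of the anvil's square post, 18 x 18 mm (sides along the anvil's x and y), at x=0, y=-8 mm of the anvil, 75 mm above its underside, 61 mm above its plate. With the anvil in the slide the post's top is 95 mm above the bench.
- catch (a joint): Angle (rad) of the dark iron gravity catch, 0.12 kg, no spring: 0 down, about 0.15 riding on the anvil. Nose 9 mm wide, 16 to 25 mm to the press's +y side, down to 2.5 mm over the slide floor; outer side a 18 degree ramp lifted with 1 to 4 N from press x=-70 mm, inner upright side at x=-29 mm, both +/- 28 mm. Its arm crosses the +y rail, top 54 mm above bench (68 lifted).
- hub: Bystander: pitted iron clutch hub, 90 mm across, 40 mm high, origin under its centre.
- spacer: Bystander: chrome axle spacer, upright tube 32 mm across, 45 mm high, origin under its centre.
- punch: Bystander: brass drift punch lying down, 150 mm long, 16 mm thick.
- wrench: Bystander: steel wrench lying flat, origin under it.
- bearing: Bystander: steel bearing ring lying flat, 52 mm across, 15 mm high.
- oilcan: Bystander: closed grey can, 64 mm across, 130 mm high.
Mind the look-alikes: they are no part of the job. What is shaped like the anvil but purple or turquoise is not meant.

How it is judged (in metres and radians):
On the way, in this order (a step that is already met when the one before it is completed fails the run):
1. the anvil, flat in the slide, lifts the catch with its own edge (value of joint catch above 0.08 rad and contact force between anvil and catch above 0.1 N and angle between anvil's own z axis and vertical below 0.08 rad and z of anvil in the frame of press below 0.026 m and x of anvil in the frame of press below -0.04 m), for 0.1 s.
2. the catch has dropped behind the anvil (value of joint catch below 0.03 rad and x of anvil in the frame of press above -0.0335 m), for 0.1 s.
3. the anvil is drawn back against the dropped catch with at least 3 N (all of step 2 and contact force between anvil and catch above 3 N), for 0.1 s.
At the end, for the whole second after the job is handed in: The anvil lies flat (within 0.05 rad) and at rest in the slide, straight within 0.06 rad, fork in, its rear edge past the catch, and the catch is fully down (under 0.03 rad) behind it (all of step 2 and z of anvil in the frame of press below 0.024 m and angle between anvil's own z axis and vertical below 0.05 rad and angle between the x axis of anvil and the x axis of press, either way round below 0.06 rad and linear speed of anvil below 0.01 m/s); the robot touches nothing.
It fails at once if the anvil is pressed against the stop or the catch with more than 22 N (contact force between anvil and gate above 22 N).
It fails at once if the anvil is pressed on the slide's floor, rails and stop together with more than 80 N (contact force between anvil and press above 80 N).
It fails at once if the hand or arm touches the catch (contact force between any of the fingers, the arm and catch above 0.5 N).
It fails at once if a bystander is moved by more than 30 mm (distance of any of hub, spacer, punch, wrench, bearing, oilcan from where it was at the start of the episode above 0.03 m).
It also fails if it takes over 58 s, if anything falls off the work surface, if the arm or the gripper's body presses on something with over 40 N, if the wrist force passes 120 N, or if a joint passes its speed limit or range.

## Working session

There is one attempt and no reset: what is moved stays moved. The work goes in short steps, Python scripts to look and compute and a tool call to move; the robot and the scene stay as the last step left them, time stands still between calls to the robot, and variables do not carry over. Pictures are saved under pics/ and viewed, and the job is handed in when it is done.

Besides the shell and the picture viewer there is one more tool, called after "Request:" as name(argument=value, ...) on one line, values as JSON. send_rows: Moves the arm, as the interface text tells. Its arguments: {"type":"object","properties":{"moves":{"type":"array","items":{"type":"number"}}},"required":["moves"]}

```bash
mkdir -p pics
cat > h.py <<'E'
import numpy as np, cv2
from rig import read_state, capture
def cap(n,f):
    c=capture(n); cv2.imwrite('pics/'+f+'.png',cv2.cvtColor(c['pixels'],cv2.COLOR_RGB2BGR)); np.save('pics/'+f+'.npy',c,allow_pickle=True); return c
def load(f): return np.load('pics/'+f+'.npy',allow_pickle=True).item()
def K(c):
    f=210/np.tan(np.radians(c['vertical_fov'])/2); return np.array([[f,0,c['cx']],[0,f,c['cy']],[0,0,1.]])
def ray(c,u,v):
    R,_=cv2.Rodrigues(np.array(c['rvec'],float)); t=np.array(c['tvec'],float).ravel()
    return -R.T@t, R.T@np.linalg.inv(K(c))@np.array([u,v,1.])
def onz(c,u,v,z):
    o,d=ray(c,u,v); return o+d*(z-o[2])/d[2]
def proj(c,P):
    return cv2.projectPoints(np.array(P,float).reshape(-1,3),np.array(c['rvec'],float),np.array(c['tvec'],float),K(c),None)[0][:,0]
E
python3 - <<'E'
from h import *
for n in ['scene','side','wrist']:
    c=cap(n,n+'0'); print(n,c['vertical_fov'],ray(c,280,210))
s=read_state(); print(s)
E
```

```text
scene 53.64136266604872 (array([ 0.962766  , -0.38449018,  1.03992301]), array([-0.34960472,  0.47718064, -0.80661618]))
side 45.02535642635662 (array([0.20132075, 1.34374741, 0.97196438]), array([ 0.20744023, -0.78007739, -0.5903083 ]))
wrist 62.19935979686189 (array([0.084616 , 0.6236983, 0.382699 ]), array([ 0.27701634, -0.08932033, -0.9568144 ]))
{'time_s': 0.15, 'joint_positions': array([ 6.44268379e+01,  3.02661604e+01,  8.21389147e+01,  2.83539628e-05,
        6.76899762e+01, -1.02281882e+01]), 'qvel': array([-0.04751816, -0.18761303, -0.1971476 , -0.09886689, -0.03889415,
        0.03379508]), 'tau': array([ 9.04793815e-04, -4.40432239e+01, -1.76842421e+01,  6.33837632e-02,
        5.52344823e-02, -1.09777768e-04]), 'position': array([0.16513005, 0.6022129 , 0.22180593]), 'tcp_rot': array([[-9.64349841e-01,  2.64629688e-01, -7.16523879e-04],
       [ 2.64630493e-01,  9.64348725e-01, -1.49623955e-03],
       [ 2.95029484e-04, -1.63251244e-03, -9.99998624e-01]]), 'force': array([-0.47877338, -0.11753974,  0.29957363]), 'moment': array([-0.0195053 ,  0.04670821,  0.00580315]), 'opening': 0.9975632760377187}
```

View pics/scene0.png

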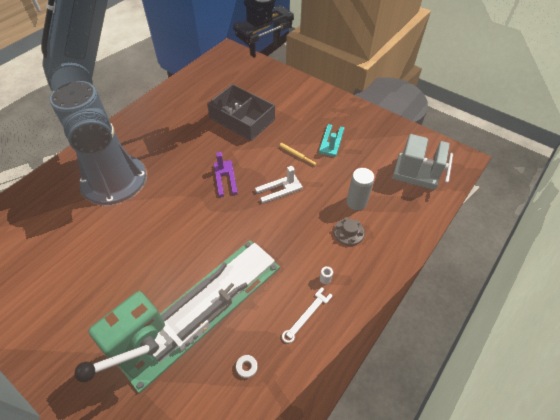

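View pics/side0.png

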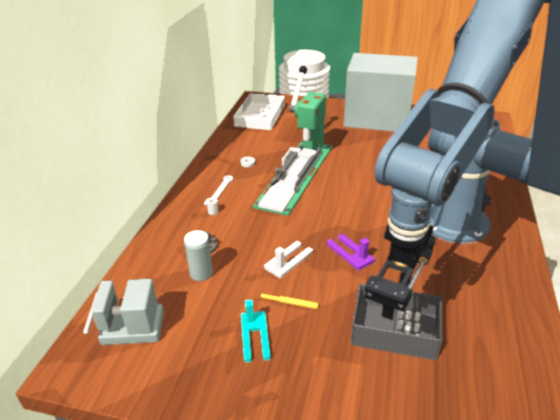

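View pics/wrist0.png

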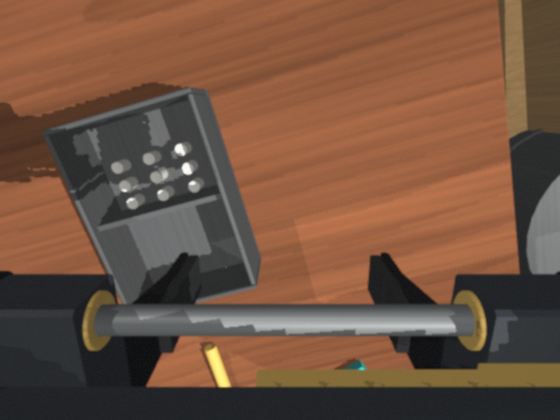

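Candidates in the scene view: bare steel fork (283,186), purple fork (225,176), turquoise fork (332,140). The steel one is the anvil. Close crops next.

Run:
```python
from h import *
a=cv2.imread('pics/scene0.png'); b=cv2.imread('pics/side0.png')
cv2.imwrite('pics/c1.png',cv2.resize(a[160:210,245:315],(770,550),interpolation=cv2.INTER_CUBIC))
cv2.imwrite('pics/c2.png',cv2.resize(b[235:285,255:325],(770,550),interpolation=cv2.INTER_CUBIC))
cv2.imwrite('pics/c3.png',cv2.resize(a[235:390,85:285],(800,620),interpolation=cv2.INTER_CUBIC)[:600])
cv2.imwrite('pics/c4.png',cv2.resize(b[90:215,245:345],(480,600),interpolation=cv2.INTER_CUBIC))
```

```text
(no output)
```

View pics/c1.png

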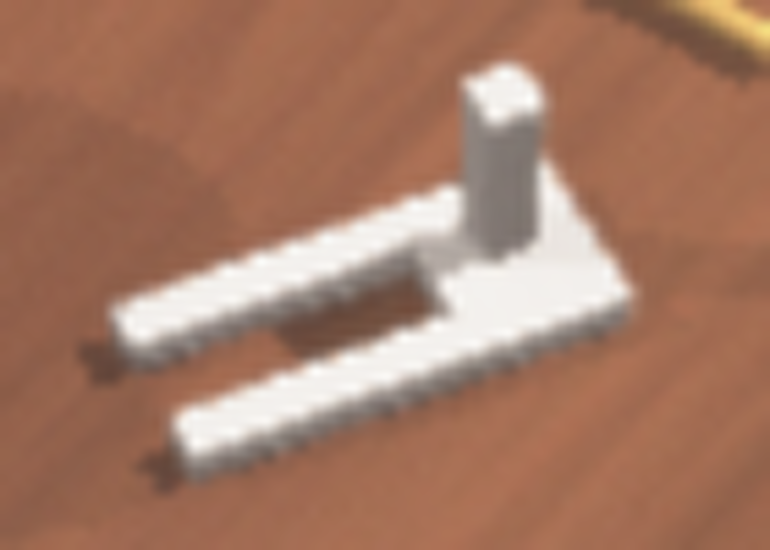

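View pics/c2.png

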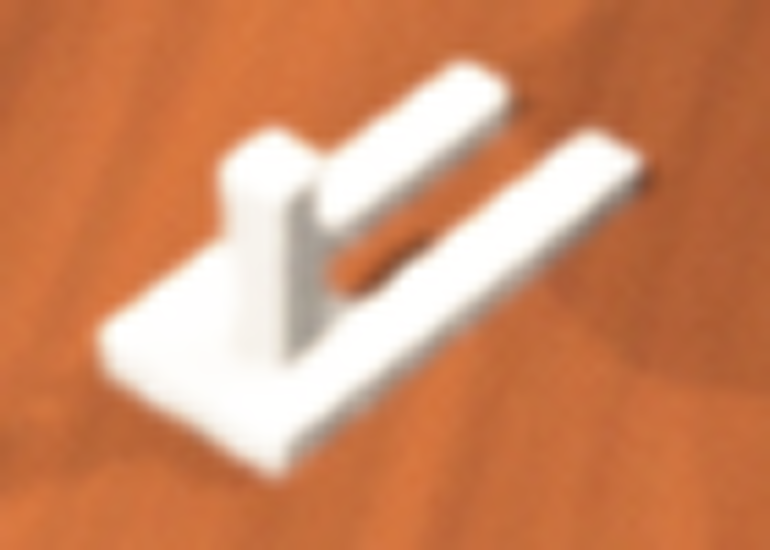

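View pics/c3.png

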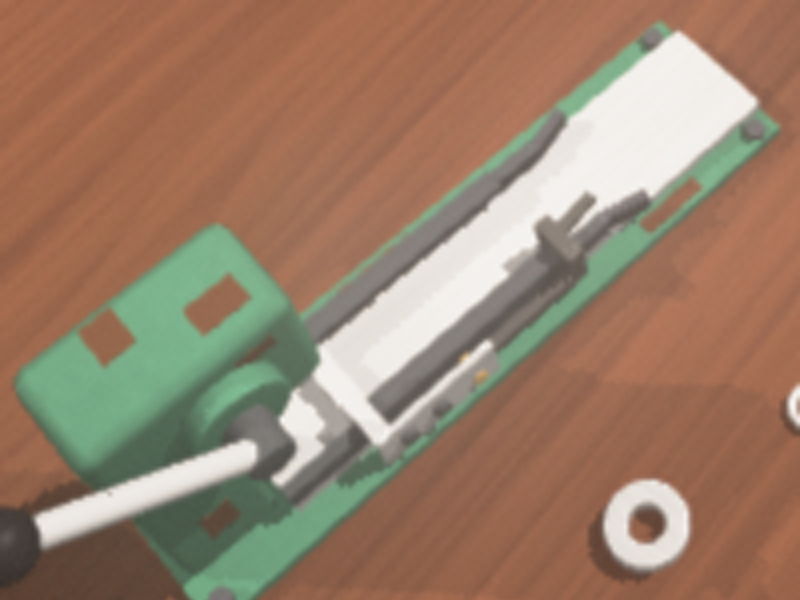

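View pics/c4.png

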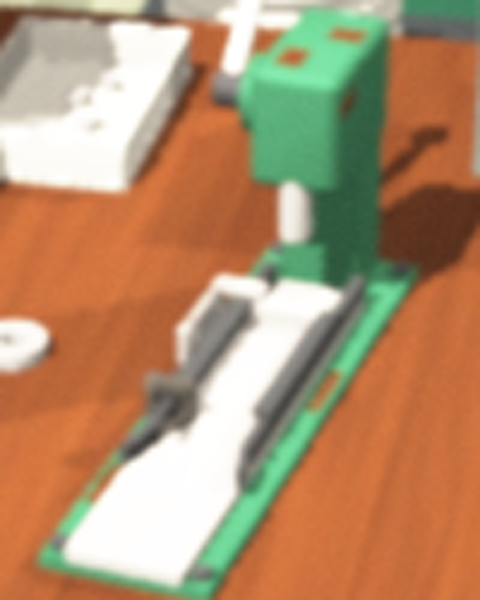

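Run:
```python
from h import *
np.set_printoptions(precision=4,suppress=True)
a=load('scene0'); b=load('side0')
A=lambda x,y,z:onz(a,245+x/11-.45,160+y/11-.45,z)
B=lambda x,y,z:onz(b,255+x/11-.45,235+y/11-.45,z)
print('post',A(505,93,.075),B(270,155,.075))
print('rear R',A(632,293,.014)); print('tips A',A(112,312,.014),A(175,412,.014))
print('side rear',B(100,345,.014)); print('tips B',B(465,60,.014),B(515,92,.014),B(590,130,.014),B(645,165,.014))
P=lambda x,y,z:onz(a,85+x/4-.4,235+y/4-.4,z)
Q=lambda x,y,z:onz(b,245+x/4.8-.4,90+y/4.8-.4,z)
for n,f,L in [('sc',P,[(678,32,.02),(758,100,.02),(660,22,.01),(778,128,.01)]),('sd',Q,[(65,570,.02),(180,585,.02),(42,562,.01),(210,597,.01),(415,268,.01)])]:
    for l in L: print(n,l,f(*l))
```

```text
post [0.4733 0.3354 0.075 ] [0.4758 0.3314 0.075 ]
rear R [0.5175 0.3403 0.014 ]
tips A [0.4016 0.2436 0.014 ] [0.439  0.2258 0.014 ]
side rear [0.5184 0.3437 0.014 ]
tips B [0.4528 0.213  0.014 ] [0.4368 0.2232 0.014 ] [0.4142 0.2341 0.014 ] [0.3973 0.2448 0.014 ]
sc (678, 32, 0.02) [0.5312 0.0805 0.02  ]
sc (758, 100, 0.02) [0.6109 0.071  0.02  ]
sc (660, 22, 0.01) [0.5111 0.0838 0.01  ]
sc (778, 128, 0.01) [0.6322 0.0662 0.01  ]
sd (65, 570, 0.02) [0.6064 0.0922 0.02  ]
sd (180, 585, 0.02) [0.5274 0.092  0.02  ]
sd (42, 562, 0.01) [0.6284 0.0736 0.01  ]
sd (210, 597, 0.01) [0.5082 0.0876 0.01  ]
sd (415, 268, 0.01) [ 0.4489 -0.3816  0.01  ]
```

Run:
```python
from h import *
np.set_printoptions(precision=4,suppress=True)
w=load('wrist0'); s=read_state(); T=s['tcp_rot']; p=s['position']
R,_=cv2.Rodrigues(np.array(w['rvec'],float))
o,d=ray(w,280,210)
print('cam off tool',T.T@(o-p)); print('cam up in tool',T.T@(-R[1]),'fwd',T.T@R[2], 'right',T.T@R[0])
for uv in [(280,60),(280,210),(100,150),(460,150)]:
    q=onz(w,*uv,0.04); print(uv,T.T@(q-p))
print(proj(w,[p, p-T[:,2]*.019]))
a=load('scene0');b=load('side0')
print('can top',onz(a,362,175,.13),onz(b,199,239,.13)); print('hub',onz(a,349,231,.02),'spacer',onz(a,327,270,.045),onz(a,318,295,.005))
```

```text
cam off tool [ 0.0834 -0.0008 -0.1609]
cam up in tool [ 0.9541 -0.0014  0.2995] fwd [-0.2995  0.0002  0.9541] right [0.0014 1.     0.0002]
(280, 60) [ 0.1213 -0.0046  0.1818]
(280, 210) [-0.0209 -0.0049  0.1818]
(100, 150) [ 0.0401 -0.1807  0.1821]
(460, 150) [0.0406 0.1708 0.1815]
[[285.4869 274.2833]
 [285.6464 293.5587]]
can top [0.6817 0.397  0.13  ] [0.6735 0.4021 0.13  ]
hub [0.7275 0.2801 0.02  ] spacer [0.7518 0.1206 0.045 ] [0.7654 0.0629 0.005 ]
```

Request:
send_rows(moves=[0,0,-1.3,2.9,-2.85,0,1,0,0,-1.3,2.9,-2.85,0,1,0,0,-1.3,2.9,-2.85,0,1,0,0,-1.3,2.9,-2.85,0,1,0,0,-1.3,2.9,-2.85,0,1,0,0,-1.3,2.9,-2.85,0,1,0,0,-1.3,2.9,-2.85,0,1,0,0,-1.3,2.9,-2.85,0,1,0,0,-1.3,2.9,-2.85,0,1,0,0,-1.3,2.9,-2.85,0,1,0,0,-1.3,2.9,-2.85,0,1,0,0,-1.3,2.9,-2.85,0,1,0,0,0,0,0,0,1,0,0,0,0,0,0,1,0,0,0,0,0,0,1])

```text
time_s: 1.65
position: [0.5122, 0.2611, 0.2222]
tcp_rot: [[-0.858, 0.514, -0.002], [0.514, 0.858, 0.0], [0.001, -0.001, -1.0]]
force: [0.5, 0.5, 0.1]
opening: 1.002
```

Run:
```python
from h import *
cap('wrist','w1'); s=read_state(); print(s['position'],s['tcp_rot'],s['force'],s['qvel'])
```

```text
[0.51204351 0.26145222 0.22228504] [[-8.58374864e-01  5.13021114e-01 -1.38895846e-03]
 [ 5.13021666e-01  8.58375657e-01 -4.78074834e-05]
 [ 1.16772188e-03 -7.53602525e-04 -9.99999034e-01]] [-0.56864066 -0.28115197  0.27958358] [ 0.68856929 -0.25665024 -0.1254914  -0.10418689 -0.14173659 -0.15072052]
```

View pics/w1.png

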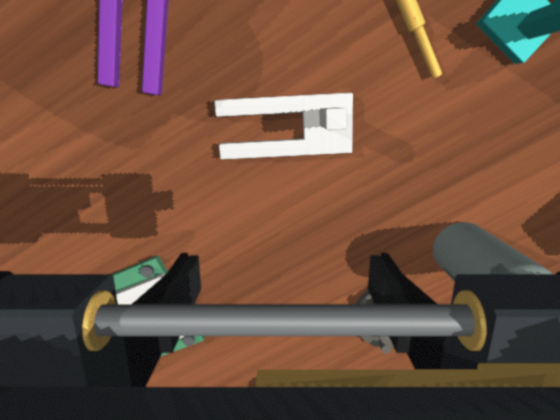

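The wrist view shows the steel anvil clearly: tips at (215,105)/(220,150), rear edge at x≈352, and the post top at (336,118). The purple and turquoise ones sit apart from it.

Run:
```python
from h import *
np.set_printoptions(precision=4,suppress=True)
c=load('w1'); im=c['pixels']
hsv=cv2.cvtColor(im,cv2.COLOR_RGB2HSV)
m=((hsv[...,1]<50)&(hsv[...,2]>110)).astype(np.uint8)*255
m[:80]=0;m[175:]=0;m[:,:200]=0;m[:,370:]=0
n,l,st,ce=cv2.connectedComponentsWithStats(m)
i=1+np.argmax(st[1:,4]); mm=(l==i).astype(np.uint8)*255
ct=max(cv2.findContours(mm,0,1)[0],key=cv2.contourArea)
ct=ct[:,0].astype(float)
r=cv2.minAreaRect(ct.astype(np.float32)); print(r, st[i])
# project contour on z=.014 and min rect
W=np.array([onz(c,u,v,.014)[:2] for u,v in ct])
r=cv2.minAreaRect((W*1000).astype(np.float32)); print(r); print(cv2.boxPoints(r))
cr=im[85:165,205:365]; cv2.imwrite('pics/c5.png',cv2.resize(cv2.cvtColor(cr,cv2.COLOR_RGB2BGR),(800,400),interpolation=cv2.INTER_CUBIC))
```

```text
((284.33148193359375, 125.68653869628906), (60.07493591308594, 138.3805389404297), 87.08915710449219) [ 214   93  139   66 5809]
((459.3504638671875, 291.7015380859375), (139.93138122558594, 60.11585998535156), 62.063682556152344)
[[400.017  243.9709]
 [453.1275 215.8072]
 [518.684  339.4322]
 [465.5735 367.5959]]
```

View pics/c5.png

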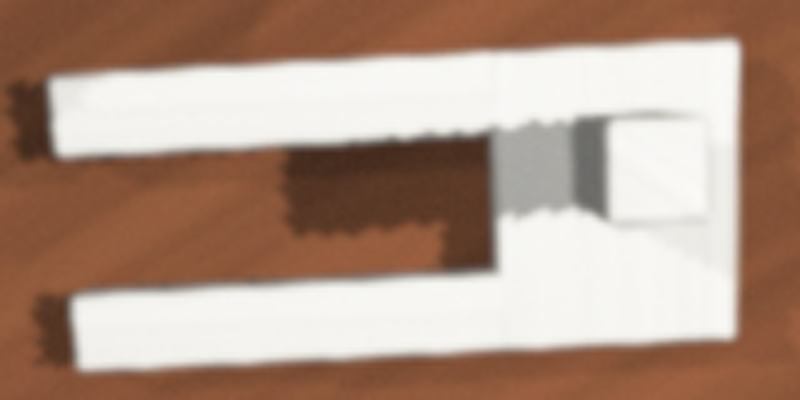

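Run:
```python
from h import *
c=load('w1'); 
for u,v in [(657,168),(608,118),(708,118),(608,222),(708,222)]: print(onz(c,205+u/5-.4,85+v/5-.4,.075))
```

```text
[0.47308054 0.33518947 0.075     ]
[0.46160637 0.33193685 0.075     ]
[0.47029578 0.34649695 0.075     ]
[0.4766779  0.32366551 0.075     ]
[0.48551739 0.3384787  0.075     ]
```

Request:
send_rows(moves=[0,0,1.5,-1.95,3.7,0,1,0,0,1.4,-1.95,3.7,0,1,0,0,0,0,0,-4,1,0,0,0,0,0,-4,1,0,0,0,0,0,-4,1,0,0,0,0,0,0,1,0,0,0,0,0,0,1])

```text
time_s: 2.4
position: [0.4734, 0.3354, 0.1026]
tcp_rot: [[-0.883, 0.469, -0.001], [0.469, 0.883, -0.001], [0.001, -0.001, -1.0]]
force: [0.7, -0.7, -0.7]
opening: 0.996
```

Run:
```python
from h import *
cap('wrist','w2'); s=read_state(); print(s['position'],s['tcp_rot'],s['force'])
```

```text
[0.47480052 0.33573689 0.1039455 ] [[-8.83143926e-01  4.69098318e-01  1.89023146e-03]
 [ 4.69100500e-01  8.83144305e-01  9.25610144e-04]
 [-1.23514499e-03  1.70415550e-03 -9.99997785e-01]] [ 0.23783567  0.5520744  -0.5933783 ]
```

View pics/w2.png

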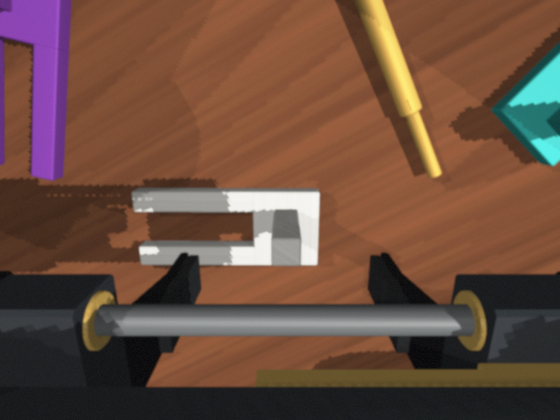

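Run:
```python
from h import *
c=load('w2'); print(proj(c,[[.4732,.3352,.075],[.4732,.3352,.014]]))
```

```text
[[284.87077902 251.80488208]
 [284.76277274 219.12941521]]
```

Request:
send_rows(moves=[0,0,0,0,0,-3,1,0,0,0,0,0,-2.5,1,0,0,0,0,0,-1,1,0,0,0,0,0,0,1,0,0,0,0,0,0,-1,0,0,0,0,0,0,-1,0,0,0,0,0,0,-1,0,0,0,0,0,0,-1,0,0,0,0,0,0,-1,0,0,0,0,0,0,-1,0,0,0,0,0,0,-1,0,0,0,0,0,0,-1])

```text
time_s: 3.65
position: [0.4743, 0.3347, 0.0375]
tcp_rot: [[-0.883, 0.47, -0.0], [0.47, 0.883, -0.0], [0.0, -0.0, -1.0]]
force: [1.1, -0.4, -0.5]
opening: 0.355
```

Request:
send_rows(moves=[0,0,0,0,0,0,-1,0,0,0,0,0,0,-1,0,0,0,0,0,0,-1,0,0,0,0,0,0,-1,0,0,0,0,0,0,-1])

```text
time_s: 4.15
position: [0.4745, 0.335, 0.0375]
tcp_rot: [[-0.883, 0.47, 0.0], [0.47, 0.883, 0.0], [-0.0, 0.001, -1.0]]
force: [-0.1, 1.4, -2.0]
opening: 0.205
```

Request:
send_rows(moves=[0,0,0,0,0,1,-1,0,0,0,0,0,2,-1,0,0,0,0,0,2,-1,0,0,0,0,0,0,-1,0,0,0,0,0,0,-1])

```text
time_s: 4.65
position: [0.4738, 0.3344, 0.0874]
tcp_rot: [[-0.883, 0.47, -0.001], [0.47, 0.883, -0.0], [0.0, -0.001, -1.0]]
force: [-0.0, 0.2, -7.1]
opening: 0.204
```

Run:
```python
from h import *
cap('side','s3'); s=read_state(); print(s['position'],s['force'],s['moment'],s['opening'])
b=cv2.imread('pics/s3.png'); cv2.imwrite('pics/c6.png',cv2.resize(b[170:310,200:380],(720,560),interpolation=cv2.INTER_CUBIC))
```

```text
[0.4733034  0.33417368 0.08678289] [-0.40928889  0.08326615 -6.12898429] [ 0.13207278 -0.04507716 -0.08248672] 0.20605903249787497
```

View pics/c6.png

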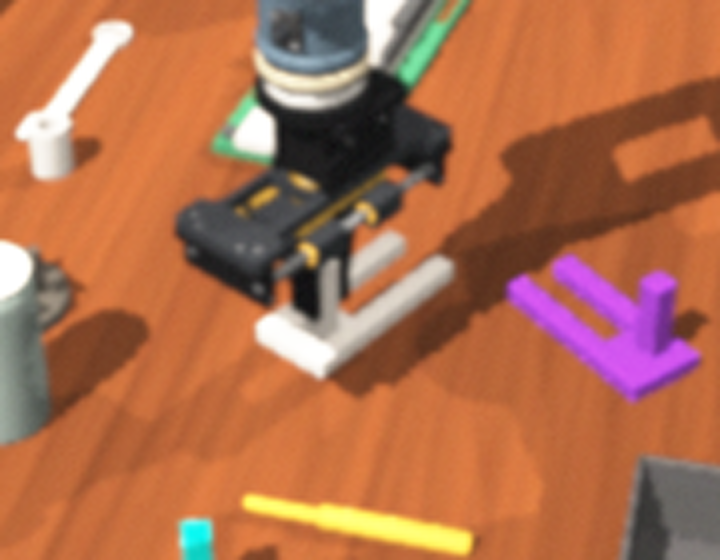

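The anvil hangs level (weight about 6 N). Next I carry it high, beside the press, to measure the press from the wrist camera.

Request:
send_rows(moves=[0,0,0,0,0,3.3,-1,0,0,0,0,0,3,-1,0,0,1.7,1.4,-2.95,1,-1,0,0,1.7,1.4,-2.95,1,-1,0,0,1.7,1.4,-2.95,1,-1,0,0,1.7,1.4,-2.95,1,-1,0,0,1.7,1.4,-2.95,1,-1,0,0,1.7,1.4,-2.95,1,-1,0,0,1.7,1.4,-2.95,1,-1,0,0,1.7,1.4,-2.95,1,-1,0,0,1.7,1.4,-2.95,1,-1,0,0,1.7,1.4,-2.95,1,-1,0,0,1.7,1.4,-2.95,0,-1,0,0,1.7,1.4,-2.95,0,-1,0,0,0,0,0,0,-1,0,0,0,0,0,0,-1,0,0,0,0,0,0,-1])

```text
time_s: 6.4
position: [0.6407, -0.0183, 0.2487]
tcp_rot: [[-0.991, 0.133, -0.005], [0.133, 0.991, 0.002], [0.005, 0.001, -1.0]]
force: [0.1, 0.7, -5.8]
opening: 0.207
```

Run:
```python
from h import *
cap('wrist','w4'); s=read_state(); print(s['position'],s['tcp_rot'],s['force'],s['opening'])
```

```text
[ 0.64095676 -0.01807296  0.24921205] [[-9.91210996e-01  1.32245252e-01 -3.45766310e-03]
 [ 1.32241812e-01  9.91216751e-01  1.20652388e-03]
 [ 3.58685064e-03  7.38672106e-04 -9.99993294e-01]] [ 4.56345338e-03 -3.00023657e-01 -5.87745899e+00] 0.20247675190518105
```

View pics/w4.png

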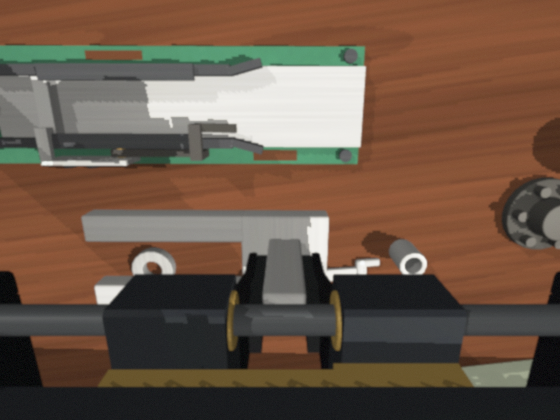

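```bash
cat > press.py <<'E'
from h import *
np.set_printoptions(precision=4,suppress=True)
def fitline(P):
    vx,vy,x,y=cv2.fitLine(np.array(P,np.float32),cv2.DIST_HUBER,0,.0005,.0005).ravel(); return np.array([x,y]),np.array([vx,vy])
c=load('w4'); im=c['pixels']; hsv=cv2.cvtColor(im,cv2.COLOR_RGB2HSV)
g=im.astype(int)
# wood: red well above green
wood=(g[...,0]-g[...,1]>25)
def edge(cols,rows,ax):
    pts=[]
    return pts
# sub-pixel from red-minus-green profile
d=(g[...,0]-g[...,1]).astype(float)
def cross(p,thr):
    k=[i for i in range(len(p)-1) if (p[i]-thr)*(p[i+1]-thr)<=0]
    return [i+(p[i]-thr)/(p[i]-p[i+1]+1e-9) for i in k]
up=[];lo=[];rt=[];fl=[];fu=[]
for u in list(range(20,80))+list(range(160,330)):
    k=cross(d[30:60,u],15)
    if k: up.append((u,30+k[0]))
for u in list(range(140,240))+list(range(305,340)):
    k=cross(d[150:180,u],15)
    if k: lo.append((u,150+k[-1]))
for v in list(range(80,140)):
    k=cross(d[v,350:380],15)
    if k: rt.append((350+k[-1],v))
s=g[...,1]-g[...,0]  # green vs white
for u in range(275,335):
    k=cross((g[50:80,u,0]).astype(float),170)
    if k: fu.append((u,50+k[-1]))
    k=cross((g[135:160,u,0]).astype(float),170)
    if k: fl.append((u,135+k[0]))
L={}
for n,p,z in [('up',up,.01),('lo',lo,.01),('fu',fu,.02),('fl',fl,.02),('rt',rt,.02)]:
    W=np.array([onz(c,u,v,z)[:2] for u,v in p]); q,v=fitline(W)
    r=np.abs((W-q)@np.array([-v[1],v[0]])); print(n,len(p),'ang',np.degrees(np.arctan2(v[1],v[0])),'resid',np.median(r)*1000); L[n]=(q,v)
x=np.array([np.cos(np.radians(-97.4)),np.sin(np.radians(-97.4))])
vs=[]
for n in ['up','lo','fu','fl']:
    v=L[n][1]; vs.append(v if v@x>0 else -v)
vx=vs[0]+vs[1]; vx/=np.linalg.norm(vx); vy=np.array([-vx[1],vx[0]])
print('heading',np.degrees(np.arctan2(vx[1],vx[0])))
print('y offs',{n:L[n][0]@vy for n in L if n!='rt'})
print('cent bed',(L['up'][0]+L['lo'][0])@vy/2,'cent floor',(L['fu'][0]+L['fl'][0])@vy/2)
print('end x',L['rt'][0]@vx)
E
python3 press.py
```

```text
up 230 ang 82.312096 resid 0.1322787402133664
lo 135 ang 82.32486 resid 0.0758246843254664
fu 60 ang 82.49694 resid 0.010879048793326244
fl 60 ang 82.400215 resid 0.008967001063078886
rt 60 ang -7.518831 resid 0.11744129536346806
heading -97.68152
y offs {'up': np.float32(0.49404857), 'lo': np.float32(0.61934227), 'fu': np.float32(0.5151477), 'fl': np.float32(0.59808415)}
cent bed 0.5566954 cent floor 0.55661595
end x -0.15136278
```

```bash
cat >> press.py <<'E'
print('--- anvil in hand')
zt=.2492-.0375+.014
te=[];re=[]
for u in list(range(110,320)):
    k=cross(-d[200:225,u],-20)
    if k: te.append((u,200+k[0]))
for v in range(220,238):
    k=cross(d[v,315:345],20)
    if k: re.append((315+k[0],v))
W=np.array([onz(c,u,v,zt)[:2] for u,v in te]); q,v=fitline(W); print(len(te),'plate -y edge heading',np.degrees(np.arctan2(v[1],v[0])))
W2=np.array([onz(c,u,v_,zt)[:2] for u,v_ in re]); q2,v2=fitline(W2); print(len(re),'rear head',np.degrees(np.arctan2(v2[1],v2[0])))
print('row',np.mean(te,0),'rear px',np.mean(re,0))
s=np.array([0.6408,-0.0182])
T=np.array([[-.9912,.1322],[.1322,.9912]]) # cols tool x,y (xy)
tx,ty=T[:,0],T[:,1]
print('edge in tool x',((q-s)@tx),'expect 30-8=22mm ; rear in tool y',(q2-s)@ty,'expect +25')
E
python3 press.py
```

```text
up 230 ang 82.312096 resid 0.1322787402133664
lo 135 ang 82.32486 resid 0.0758246843254664
fu 60 ang 82.49694 resid 0.010879048793326244
fl 60 ang 82.400215 resid 0.008967001063078886
rt 60 ang -7.518831 resid 0.11744129536346806
heading -97.68152
y offs {'up': np.float32(0.49404857), 'lo': np.float32(0.61934227), 'fu': np.float32(0.5151477), 'fl': np.float32(0.59808415)}
cent bed 0.5566954 cent floor 0.55661595
end x -0.15136278
--- anvil in hand
210 plate -y edge heading 82.1277
18 rear head -8.138967
row [214.5    209.8872] rear px [328.1664 228.5   ]
edge in tool x 0.027667562843680417 expect 30-8=22mm ; rear in tool y 0.024159086809651845 expect +25
```

Request:
send_rows(moves=[0,0,0.25,-2.5,2.9,0,-1,0,0,0,-2.5,2.9,0,-1,0,0,0,-2.62,2.85,0,-1,0,0,0,0,0,-3,-1,0,0,0,0,0,-3,-1,0,0,0,0,0,-3,-1,0,0,0,0,0,-3,-1,0,0,0,0,0,-2.5,-1,0,0,0,0,0,-1.5,-1,0,0,0,0,0,0,-1,0,0,0,0,0,0,-1,0,0,0,0,0,0,-1])

```text
time_s: 7.65
position: [0.5672, 0.0676, 0.0919]
tcp_rot: [[-0.992, 0.128, 0.003], [0.128, 0.992, -0.0], [-0.003, 0.0, -1.0]]
force: [1.1, 0.1, -5.8]
opening: 0.202
```

Run:
```python
from h import *
cap('wrist','w5');cap('scene','sc5'); s=read_state(); print(s['position'],s['tcp_rot'],s['force'],s['opening'])
b=cv2.imread('pics/sc5.png'); cv2.imwrite('pics/c7.png',cv2.resize(b[180:320,150:330],(720,560),interpolation=cv2.INTER_CUBIC))
```

```text
[0.56712209 0.06739448 0.09192353] [[-9.91738681e-01  1.28243205e-01  2.84072443e-03]
 [ 1.28243111e-01  9.91742738e-01 -2.16178350e-04]
 [-2.84499123e-03  1.49910905e-04 -9.99995942e-01]] [ 0.5172095   0.21849865 -5.15410281] 0.20455461992671806
```

View pics/w5.png

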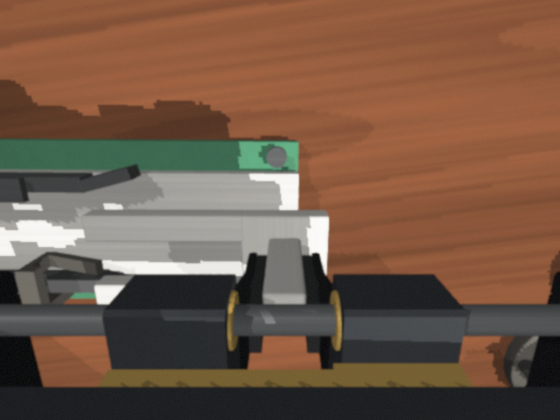

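View pics/c7.png

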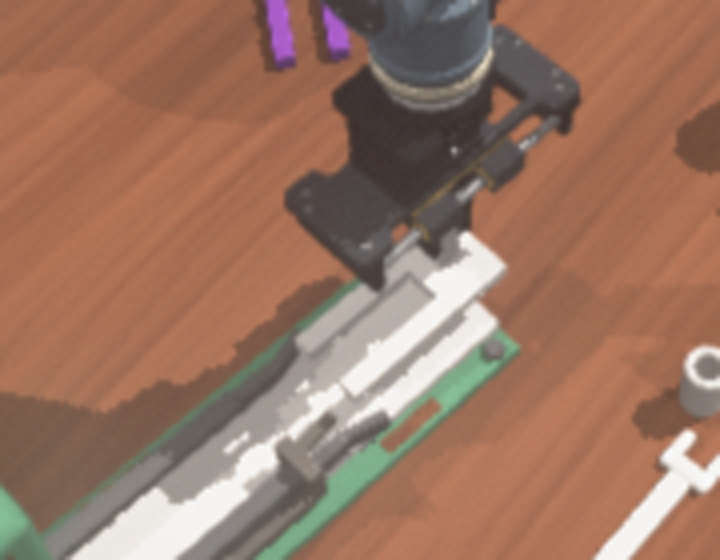

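```bash
cat > m5.py <<'E'
from h import *
import sys
np.set_printoptions(precision=4,suppress=True)
f,zb,r0,r1=sys.argv[1],float(sys.argv[2]),int(sys.argv[3]),int(sys.argv[4])
c=load(f); g=c['pixels'].astype(int); d=(g[...,0]-g[...,1]).astype(float)
for col in (30,180,250,270,290): print(col,[tuple(g[r,col]) for r in range(205,222,2)])
ups=[]
for u in range(150,290):
    for r in range(r0,r1):
        if d[r,u]>15>=d[r+1,u]: ups.append((u,r+(d[r,u]-15)/(d[r,u]-d[r+1,u]))); break
W=np.array([onz(c,u,v,.01)[:2] for u,v in ups],np.float32)
vx,vy,x,y=cv2.fitLine(W,cv2.DIST_HUBER,0,.0005,.0005).ravel(); a=np.array([vx,vy]); a=a if a[1]<0 else -a
n=np.array([-a[1],a[0]]); print('bed heading',np.degrees(np.arctan2(a[1],a[0])),'bed -y edge',np.array([x,y])@n)
np.save('pics/ax.npy',np.r_[a,np.array([x,y])@n])
s=read_state(); print(s['position'])
E
python3 m5.py w5 .0545 130 155
```

```text
30 [(np.int64(226), np.int64(225), np.int64(221)), (np.int64(232), np.int64(230), np.int64(226)), (np.int64(202), np.int64(200), np.int64(193)), (np.int64(135), np.int64(134), np.int64(129)), (np.int64(137), np.int64(136), np.int64(132)), (np.int64(137), np.int64(136), np.int64(133)), (np.int64(136), np.int64(136), np.int64(133)), (np.int64(157), np.int64(155), np.int64(151)), (np.int64(242), np.int64(241), np.int64(237))]
180 [(np.int64(164), np.int64(163), np.int64(158)), (np.int64(162), np.int64(160), np.int64(156)), (np.int64(144), np.int64(144), np.int64(140)), (np.int64(119), np.int64(118), np.int64(114)), (np.int64(121), np.int64(121), np.int64(118)), (np.int64(136), np.int64(135), np.int64(131)), (np.int64(165), np.int64(162), np.int64(157)), (np.int64(169), np.int64(166), np.int64(161)), (np.int64(167), np.int64(165), np.int64(161))]
250 [(np.int64(167), np.int64(164), np.int64(160)), (np.int64(166), np.int64(165), np.int64(160)), (np.int64(151), np.int64(149), np.int64(145)), (np.int64(123), np.int64(122), np.int64(118)), (np.int64(121), np.int64(120), np.int64(118)), (np.i
[... 406 characters left out ...]
 np.int64(117)), (np.int64(131), np.int64(131), np.int64(127)), (np.int64(161), np.int64(160), np.int64(156)), (np.int64(172), np.int64(170), np.int64(165)), (np.int64(174), np.int64(173), np.int64(167))]
290 [(np.int64(247), np.int64(246), np.int64(243)), (np.int64(246), np.int64(245), np.int64(242)), (np.int64(225), np.int64(223), np.int64(219)), (np.int64(124), np.int64(122), np.int64(119)), (np.int64(119), np.int64(119), np.int64(117)), (np.int64(128), np.int64(126), np.int64(123)), (np.int64(159), np.int64(158), np.int64(154)), (np.int64(174), np.int64(172), np.int64(168)), (np.int64(174), np.int64(173), np.int64(167))]
bed heading -97.61181 bed -y edge 0.49328336
[0.5671 0.0674 0.0919]
```

Run:
```python
from h import *
b=cv2.imread('pics/w5.png'); cv2.imwrite('pics/c8.png',cv2.resize(b[130:250,80:340],(780,360),interpolation=cv2.INTER_CUBIC))
```

```text
(no output)
```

View pics/c8.png

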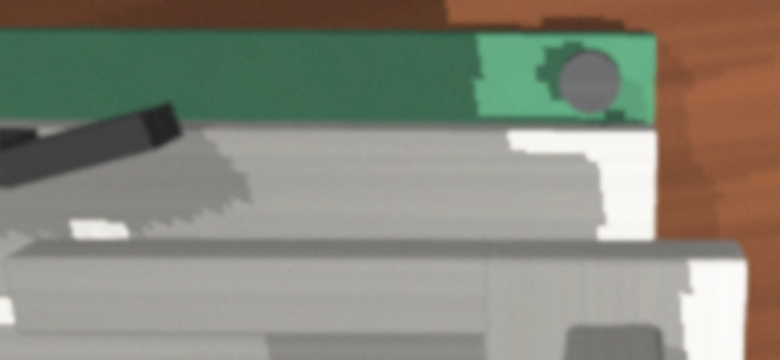

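Run:
```python
from h import *
np.set_printoptions(precision=4,suppress=True)
c=load('w5'); ax=np.load('pics/ax.npy'); a=ax[:2]; n=np.array([-a[1],a[0]])
g=c['pixels'][...,1].astype(float)
def row(u,r0,r1,thr,up):
    for r in range(r0,r1):
        if (g[r,u]-thr)*(g[r+1,u]-thr)<=0: return r+(g[r,u]-thr)/(g[r,u]-g[r+1,u]+1e-9)
b=[];t=[]
for u in range(130,320):
    r=row(u,205,214,140,0)
    if r: b.append((u,r))
    r=row(u,212,220,142,0)
    if r: t.append((u,r))
for nm,p,z in (('bot',b,.0545),('top',t,.0685)):
    W=np.array([onz(c,u,v,z)[:2] for u,v in p],np.float32)
    vx,vy,x,y=cv2.fitLine(W,cv2.DIST_HUBER,0,.0005,.0005).ravel()
    print(nm,len(p),np.degrees(np.arctan2(vy,vx))-180, np.median(W@n)-ax[2])
R=onz(c,328.3,230,.0685)[:2]; E=np.array([onz(c,298.2,v,.02)[:2] for v in (150,200)]) 
print('rear rel open end (x)', R@a-(E@a).mean())
```

```text
bot 169 -97.62626 0.036831826
top 190 -97.454704 0.03613761
rear rel open end (x) -0.015458409466954703
```

Run:
```python
from h import *
c=load('w5'); ax=np.load('pics/ax.npy'); a=ax[:2]; n=np.array([-a[1],a[0]])
g=c['pixels'][...,1].astype(float)
for u in (190,220,270,285,292):
    print(u,g[164:178,u].astype(int), [round(float(onz(c,u,v,.02)[:2]@n-ax[2])*1000,1) for v in (170,171.5,173)])
s=[read_state()['position'] for _ in range(3)]; print(s)
```

```text
190 [105 105 106 107 107 106 111 115 125 143 159 164 164 164] [19.8, 20.8, 21.8]
220 [106 107 107 105 106 106 112 113 120 141 159 165 164 166] [19.6, 20.7, 21.7]
270 [123 141 161 167 149 119 108 113 124 169 224 244 246 247] [19.4, 20.5, 21.5]
285 [154 152 132 102  93  91  93 102 124 168 225 244 247 247] [19.4, 20.4, 21.4]
292 [158 159 158 160 160 142 113 110 126 169 225 244 247 246] [19.3, 20.4, 21.4]
[array([0.56712209, 0.06739448, 0.09192353]), array([0.56712209, 0.06739448, 0.09192353]), array([0.56712209, 0.06739448, 0.09192353])]
```

Request:
send_rows(moves=[0,0,0,-0.32,0.04,0,-1,0,0,0,0,0,-1,-1,0,0,0,0,0,0,-1,0,0,0,0,0,0,-1,0,0,0,0,0,0,-1])

```text
time_s: 8.25
position: [0.5631, 0.0675, 0.0804]
tcp_rot: [[-0.992, 0.129, -0.0], [0.129, 0.992, -0.0], [0.0, -0.0, -1.0]]
force: [-0.7, 0.7, -6.2]
opening: 0.206
```

```bash
cat > m6.py <<'E'
from h import *
import sys
f=sys.argv[1]
c=cap('wrist',f); s=read_state(); print(s['position'],s['force'])
zb=s['position'][2]-.0375
b=cv2.imread('pics/%s.png'%f); cv2.imwrite('pics/%s_c.png'%f,cv2.resize(b[110:270,60:340],(784,448),interpolation=cv2.INTER_CUBIC))
d=c['pixels'].astype(int)
for u in (200,230,270,290):
    g=np.diff(cv2.GaussianBlur(d[100:240,u,1].astype(np.float32).reshape(-1,1),(1,3),0).ravel())
    print(u,[(100+i+.5,int(g[i])) for i in range(1,len(g)-1) if abs(g[i])>8 and abs(g[i])>=abs(g[i-1]) and abs(g[i])>abs(g[i+1])])
E
python3 m6.py w6
```

```text
[0.56314688 0.06753276 0.08050581] [-0.45550884  0.48155989 -5.39345913]
200 [(105.5, -13), (148.5, 12), (182.5, 17), (209.5, -16), (215.5, 14)]
230 [(118.5, -9), (149.5, 12), (183.5, 17), (209.5, -16), (215.5, 14)]
270 [(143.5, -12), (149.5, 27), (151.5, -10), (174.5, 18), (178.5, -22), (182.5, 41), (187.5, -28), (209.5, -18), (215.5, 13), (237.5, -12)]
290 [(149.5, 36), (178.5, -15), (183.5, 43), (191.5, -30), (209.5, -18), (215.5, 13), (237.5, -17)]
```

View pics/w6_c.png

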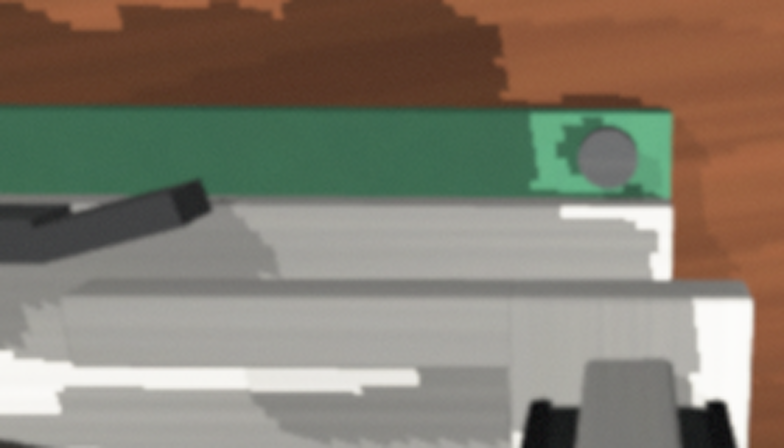

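Run:
```python
from h import *
c=load('w6'); a=np.radians(-97.6); a=np.array([np.cos(a),np.sin(a)]); n=np.array([-a[1],a[0]])
Y=lambda u,v,z: onz(c,u,v,z)[:2]@n*1000
zb=.0805-.0375
for u in (200,230,290): print(u,'bed',Y(u,149.2,.01),'floor',Y(u,183.2,.02),'bot',Y(u,209.6,zb),'top',Y(u,215.6,zb+.014))
```

```text
200 bed 494.5231960525898 floor 515.1569027773338 bot 526.0708704252366 top 525.301725033278
230 bed 494.42592378336604 floor 515.0611633196645 bot 525.9831214963626 top 525.2197433178989
290 bed 494.2313764472257 floor 514.8696815685043 bot 525.807620977788 top 525.0557773877126
```

Request:
send_rows(moves=[0,0,0,0.09,-0.01,-0.6,-1,0,0,0,0,0,-0.8,-1,0,0,0,0,0,-0.4,-1,0,0,0,0,0,-0.2,-1,0,0,0,0,0,0,-1,0,0,0,0,0,0,-1,0,0,0,0,0,0,-1])

```text
time_s: 9.0
position: [0.5641, 0.0675, 0.0608]
tcp_rot: [[-0.992, 0.129, 0.001], [0.129, 0.992, -0.0], [-0.001, 0.0, -1.0]]
force: [-0.1, 0.2, -5.6]
opening: 0.203
```

```bash
python3 m6.py w7
python3 - <<'E'
from h import *
c=load('w7'); a=np.radians(-97.6); a=np.array([np.cos(a),np.sin(a)]); n=np.array([-a[1],a[0]])
print(read_state()['position'])
E
```

```text
[0.56407169 0.06750992 0.06080874] [ 0.45198818  0.01745385 -6.05198432]
200 [(113.5, -13), (151.5, 12), (188.5, 16), (209.5, -15), (215.5, 14)]
230 [(117.5, -12), (151.5, 12), (188.5, 17), (209.5, -15), (215.5, 14)]
270 [(145.5, -11), (151.5, 14), (158.5, -13), (179.5, 11), (188.5, 17), (209.5, -16), (215.5, 13), (237.5, -11)]
290 [(151.5, 32), (183.5, -17), (188.5, 48), (200.5, -26), (209.5, -17), (216.5, 13), (237.5, -17)]
[0.56407169 0.06750992 0.06080874]
```

View pics/w7_c.png

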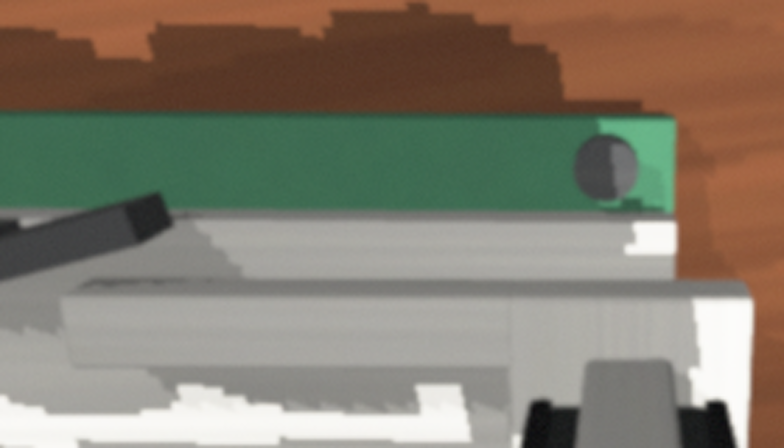

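Run:
```python
from h import *
c=load('w7'); a=np.radians(-97.6); a=np.array([np.cos(a),np.sin(a)]); n=np.array([-a[1],a[0]])
Y=lambda u,v,z: onz(c,u,v,z)[:2]@n*1000
zb=.0233
for u in (200,290): print(u,'bed',Y(u,151.5,.01),'floor',Y(u,188.7,.02),'bot',Y(u,209.6,zb),'top',Y(u,215.8,zb+.014))
print('tip x rel end', (onz(c,298.5+2,190,.02)[:2]-onz(c,328.3,220,zb+.014)[:2])@a)
```

```text
200 bed 494.5243585675186 floor 515.1703521764111 bot 527.1490391321106 top 526.4889107284114
290 bed 494.25117027488443 floor 514.9020304823603 bot 526.8804485092294 top 526.2379580340221
tip x rel end 0.015001378770279322
```

Run:
```python
from h import *
c=load('w4'); a=np.radians(-97.6); a=np.array([np.cos(a),np.sin(a)]); n=np.array([-a[1],a[0]])
e=onz(c,363.5,105,.02)[:2]@a
b=cv2.imread('pics/w4.png'); cv2.imwrite('pics/w4c.png',cv2.resize(b[40:170,0:280],(784,364),interpolation=cv2.INTER_CUBIC))
for nm,u,v,zs in [('nose end',236,128,(.0225,.03,.04)),('arm R',203,140,(.054,)),('arm L',188,140,(.054,)),('stop',53,110,(.03,.04,.05))]:
    print(nm,[(round((onz(c,u,v,z)[:2]@a-e)*1000-235),round(onz(c,u,v,z)[:2]@n*1000-556.6)) for z in zs])
```

```text
nose end [(-98, 21), (-99, 21), (-100, 20)]
arm R [(-68, 31)]
arm L [(-53, 31)]
stop [(92, 3), (85, 3), (79, 3)]
```

View pics/w4c.png

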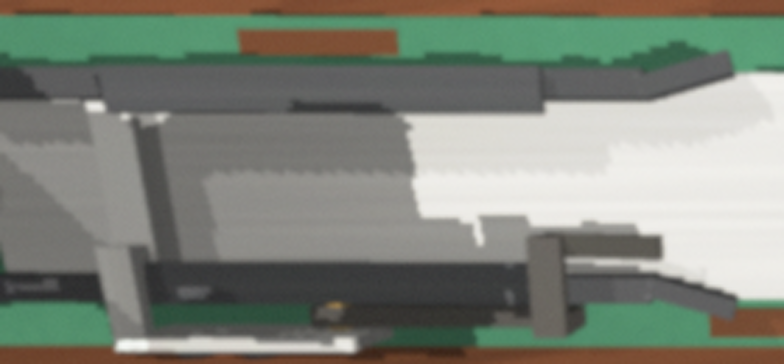

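Request:
send_rows(moves=[0,0,0,0,0,-0.2,-1,0,0,0,0,0,-0.15,-1,0,0,0,0,0,0,-1,0,0,0,0,0,0,-1])

```text
time_s: 9.45
position: [0.5639, 0.0675, 0.0576]
tcp_rot: [[-0.992, 0.128, 0.001], [0.128, 0.992, -0.0], [-0.001, -0.0, -1.0]]
force: [-2.2, 1.5, 0.7]
opening: 0.206
```

Request:
send_rows(moves=[0,0,0,0,0,0,-1,0,0,0,0,0,0,-1])

```text
time_s: 9.65
position: [0.5639, 0.0675, 0.0576]
tcp_rot: [[-0.992, 0.129, 0.0], [0.129, 0.992, -0.0], [-0.0, -0.0, -1.0]]
force: [-1.9, 0.2, 2.8]
opening: 0.205
```

Request:
send_rows(moves=[0,0,0,-0.066,-0.496,0,-1,0,0,0,-0.066,-0.496,0,-1,0,0,0,-0.066,-0.496,0,-1,0,0,0,-0.066,-0.496,0,-1])

```text
time_s: 10.05
position: [0.5622, 0.0479, 0.0575]
tcp_rot: [[-0.992, 0.13, 0.002], [0.13, 0.992, 0.001], [-0.002, 0.001, -1.0]]
force: [0.7, 6.6, 4.1]
opening: 0.202
```

```bash
python3 m6.py w8; python3 -c "
from h import *
cap('scene','sc8'); b=cv2.imread('pics/sc8.png'); cv2.imwrite('pics/sc8c.png',cv2.resize(b[200:340,150:310],(640,560),interpolation=cv2.INTER_CUBIC))"
```

```text
[0.5620853  0.04709687 0.05750411] [-0.52177957  5.04483539  4.17225681]
200 [(111.5, -13), (150.5, 13), (188.5, 15), (209.5, -14), (216.5, 13)]
230 [(116.5, -11), (150.5, 11), (188.5, 16), (209.5, -14), (216.5, 14)]
270 [(146.5, -10), (151.5, 12), (188.5, 17), (209.5, -16), (216.5, 14), (237.5, -10)]
290 [(144.5, -12), (151.5, 32), (156.5, -14), (163.5, -12), (168.5, 19), (182.5, -23), (188.5, 43), (206.5, -22), (210.5, -16), (216.5, 14), (237.5, -13)]
```

View pics/w8.png

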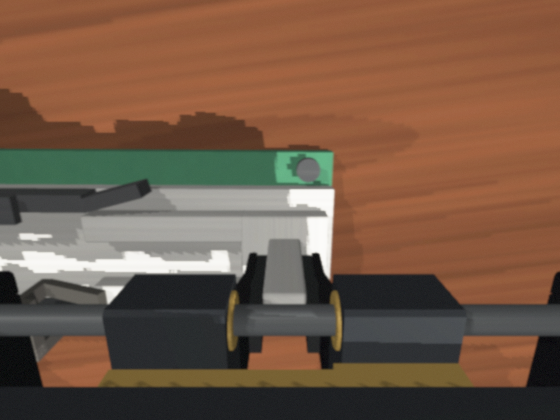

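View pics/sc8c.png

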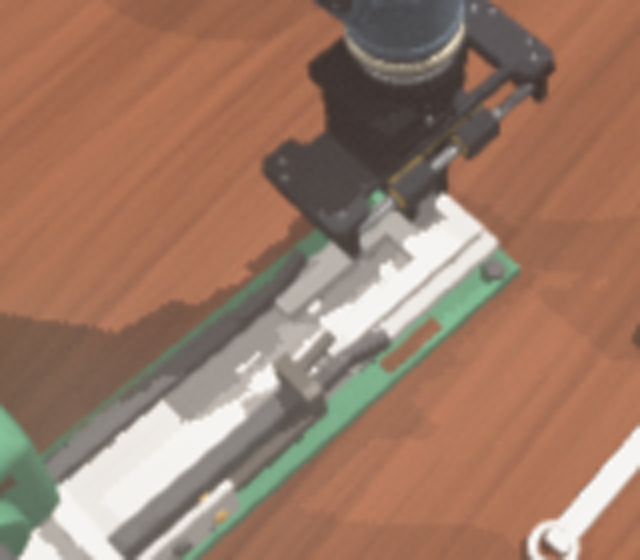

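Request:
send_rows(moves=[0,0,0,-0.066,-0.496,0,-1,0,0,0,-0.066,-0.496,0,-1,0,0,0,-0.066,-0.496,0,-1,0,0,0,-0.066,-0.496,0,-1])

```text
time_s: 10.55
position: [0.5594, 0.0281, 0.0575]
tcp_rot: [[-0.992, 0.129, 0.002], [0.129, 0.992, 0.001], [-0.002, 0.001, -1.0]]
force: [-0.2, 6.4, 4.5]
opening: 0.207
```

Request:
send_rows(moves=[0,0,0,-0.066,-0.496,0,-1,0,0,0,-0.066,-0.496,0,-1,0,0,0,-0.066,-0.496,0,-1,0,0,0,-0.066,-0.496,0,-1])

```text
time_s: 10.95
position: [0.5568, 0.0082, 0.0575]
tcp_rot: [[-0.992, 0.129, 0.002], [0.129, 0.992, 0.001], [-0.002, 0.001, -1.0]]
force: [1.6, 7.1, 5.1]
opening: 0.203
```

```bash
python3 m6.py w9; python3 -c "
from h import *
cap('scene','sc9'); b=cv2.imread('pics/sc9.png'); cv2.imwrite('pics/sc9c.png',cv2.resize(b[200:340,150:310],(640,560),interpolation=cv2.INTER_CUBIC))"
```

```text
[0.55670574 0.00739779 0.05750687] [0.83045883 3.59898605 4.73938848]
200 [(113.5, -12), (150.5, 12), (182.5, -17), (201.5, 20), (209.5, -12), (215.5, 15)]
230 [(117.5, -12), (150.5, 11), (188.5, 15), (209.5, -8), (216.5, 13)]
270 [(145.5, -9), (150.5, 11), (188.5, 15), (209.5, -14), (216.5, 14), (237.5, -9)]
290 [(146.5, -10), (151.5, 31), (181.5, -22), (188.5, 40), (204.5, -30), (210.5, -15), (216.5, 13), (237.5, -14)]
```

View pics/sc9c.png

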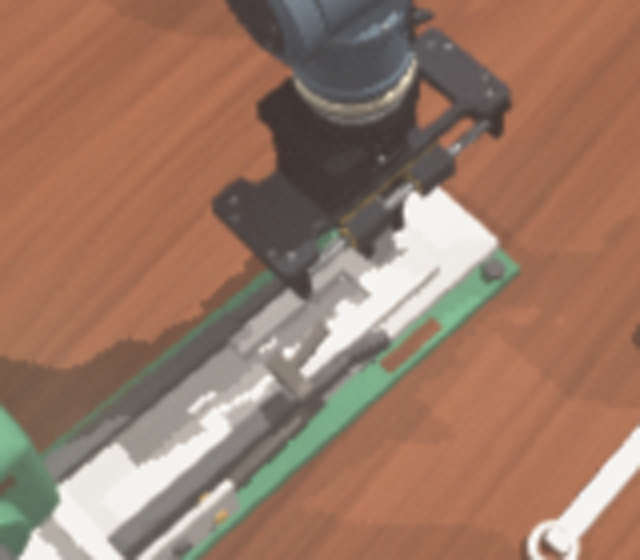

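Catch is lifted (about (290,365) in the crop) and riding on the prong; forces are modest. Continuing.

Request:
send_rows(moves=[0,0,0,-0.066,-0.496,0,-1,0,0,0,-0.066,-0.496,0,-1,0,0,0,-0.066,-0.496,0,-1,0,0,0,-0.066,-0.496,0,-1,0,0,0,-0.066,-0.496,0,-1,0,0,0,-0.066,-0.496,0,-1])

```text
time_s: 11.65
position: [0.5526, -0.0214, 0.0575]
tcp_rot: [[-0.992, 0.129, 0.002], [0.129, 0.992, 0.001], [-0.002, 0.001, -1.0]]
force: [1.5, 6.7, 5.8]
opening: 0.201
```

Request:
send_rows(moves=[0,0,0,-0.066,-0.496,0,-1,0,0,0,-0.066,-0.496,0,-1,0,0,0,-0.066,-0.496,0,-1,0,0,0,-0.066,-0.496,0,-1,0,0,0,-0.066,-0.496,0,-1,0,0,0,-0.066,-0.496,0,-1])

```text
time_s: 12.25
position: [0.5486, -0.0512, 0.0575]
tcp_rot: [[-0.992, 0.129, 0.002], [0.129, 0.992, 0.001], [-0.001, 0.001, -1.0]]
force: [0.9, 8.1, 6.1]
opening: 0.205
```

```bash
python3 m6.py w10; python3 -c "
from h import *
cap('scene','sc10'); b=cv2.imread('pics/sc10.png'); cv2.imwrite('pics/sc10c.png',cv2.resize(b[200:340,150:310],(640,560),interpolation=cv2.INTER_CUBIC))"
```

```text
[ 0.54845666 -0.05194186  0.05748213] [0.11924782 4.92821653 4.69233631]
200 [(115.5, -8), (150.5, 10), (189.5, -18), (224.5, 18)]
230 [(116.5, -8), (151.5, 10), (188.5, -17), (216.5, 19)]
270 [(147.5, -10), (151.5, 11), (188.5, 13), (191.5, -31), (216.5, 20)]
290 [(147.5, -9), (151.5, 30), (169.5, -12), (186.5, -16), (207.5, 18), (210.5, -13), (216.5, 14), (237.5, -12)]
```

View pics/sc10c.png

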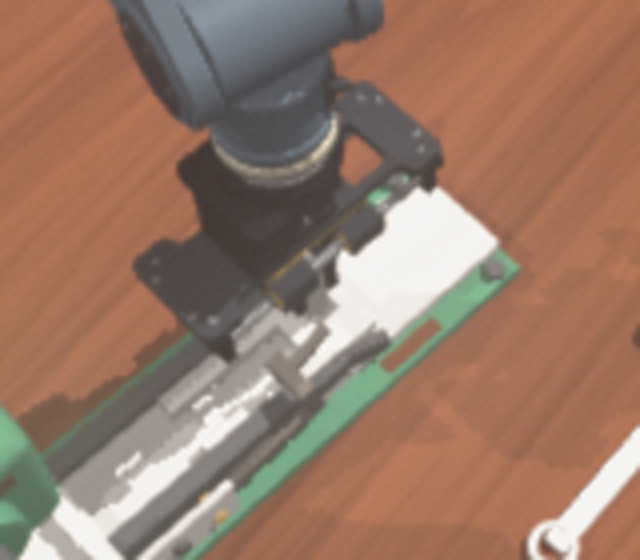

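View pics/w10.png

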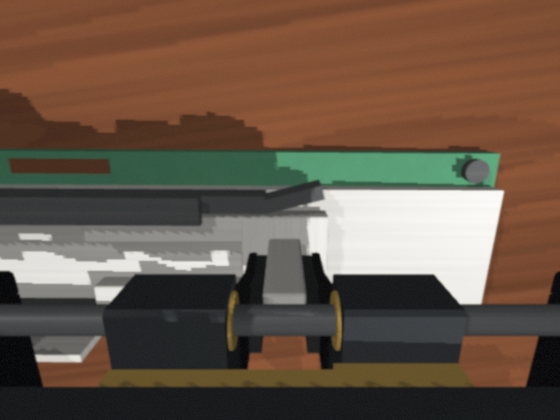

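Request:
send_rows(moves=[0,0,0,-0.066,-0.496,0,-1,0,0,0,-0.066,-0.496,0,-1,0,0,0,-0.066,-0.496,0,-1,0,0,0,-0.066,-0.496,0,-1,0,0,0,-0.066,-0.496,0,-1])

```text
time_s: 12.85
position: [0.5451, -0.0759, 0.0575]
tcp_rot: [[-0.992, 0.129, 0.001], [0.129, 0.992, 0.001], [-0.001, 0.001, -1.0]]
force: [0.6, 6.8, 6.7]
opening: 0.202
```

Request:
send_rows(moves=[0,0,0,-0.066,-0.496,0,-1,0,0,0,-0.066,-0.496,0,-1,0,0,0,-0.066,-0.496,0,-1,0,0,0,-0.066,-0.496,0,-1,0,0,0,-0.066,-0.496,0,-1])

```text
time_s: 13.35
position: [0.5416, -0.1005, 0.0575]
tcp_rot: [[-0.992, 0.129, 0.001], [0.129, 0.992, 0.001], [-0.001, 0.001, -1.0]]
force: [1.1, 7.8, 6.1]
opening: 0.201
```

```bash
python3 -c "
from h import *
print(read_state()['force'])
cap('scene','sc11'); b=cv2.imread('pics/sc11.png'); cv2.imwrite('pics/sc11c.png',cv2.resize(b[220:330,150:290],(700,550),interpolation=cv2.INTER_CUBIC))"
```

```text
[1.07132417 7.77841311 6.05222195]
```

View pics/sc11c.png

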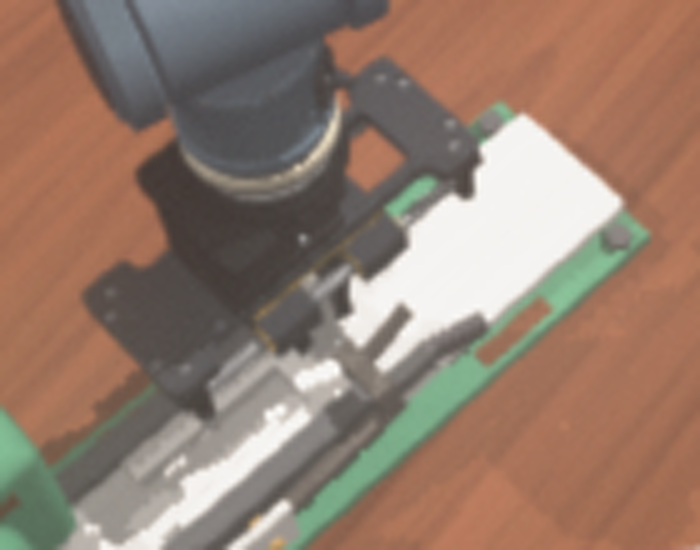

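Request:
send_rows(moves=[0,0,0,-0.026,-0.198,0,-1,0,0,0,-0.026,-0.198,0,-1,0,0,0,-0.026,-0.198,0,-1,0,0,0,-0.026,-0.198,0,-1,0,0,0,-0.026,-0.198,0,-1])

```text
time_s: 13.9
position: [0.5402, -0.1103, 0.0575]
tcp_rot: [[-0.992, 0.129, 0.001], [0.129, 0.992, 0.001], [-0.0, 0.001, -1.0]]
force: [0.2, 7.5, 6.2]
opening: 0.202
```

Request:
send_rows(moves=[0,0,0,-0.026,-0.198,0,-1,0,0,0,-0.026,-0.198,0,-1,0,0,0,-0.026,-0.198,0,-1])

```text
time_s: 14.2
position: [0.5394, -0.1162, 0.0575]
tcp_rot: [[-0.992, 0.129, 0.001], [0.129, 0.992, 0.001], [-0.0, 0.001, -1.0]]
force: [1.8, 7.1, 7.0]
opening: 0.2
```

Request:
send_rows(moves=[0,0,0,-0.013,-0.1,0,-1,0,0,0,-0.013,-0.1,0,-1,0,0,0,-0.013,-0.1,0,-1])

```text
time_s: 14.5
position: [0.539, -0.1191, 0.0575]
tcp_rot: [[-0.992, 0.129, 0.0], [0.129, 0.992, 0.001], [-0.0, 0.001, -1.0]]
force: [-0.1, 8.0, 6.8]
opening: 0.209
```

Request:
send_rows(moves=[0,0,0,-0.013,-0.1,0,-1,0,0,0,-0.013,-0.1,0,-1,0,0,0,-0.013,-0.1,0,-1])

```text
time_s: 14.8
position: [0.5386, -0.1221, 0.0575]
tcp_rot: [[-0.992, 0.129, 0.0], [0.129, 0.992, 0.001], [-0.0, 0.001, -1.0]]
force: [1.1, 7.9, 6.6]
opening: 0.207
```

Request:
send_rows(moves=[0,0,0,-0.013,-0.1,0,-1,0,0,0,-0.013,-0.1,0,-1])

```text
time_s: 15.0
position: [0.5383, -0.1241, 0.0575]
tcp_rot: [[-0.992, 0.129, 0.0], [0.129, 0.992, 0.001], [-0.0, 0.001, -1.0]]
force: [1.2, 6.7, 8.0]
opening: 0.206
```

Request:
send_rows(moves=[0,0,0,-0.013,-0.1,0,-1,0,0,0,-0.013,-0.1,0,-1])

```text
time_s: 15.2
position: [0.538, -0.1261, 0.0575]
tcp_rot: [[-0.992, 0.129, 0.0], [0.129, 0.992, 0.001], [-0.0, 0.001, -1.0]]
force: [1.4, 7.2, 7.2]
opening: 0.211
```

```bash
python3 -c "
from h import *
print(read_state()['force'])
cap('scene','sc12'); b=cv2.imread('pics/sc12.png'); cv2.imwrite('pics/sc12c.png',cv2.resize(b[220:330,150:290],(700,550),interpolation=cv2.INTER_CUBIC))"
```

```text
[1.39143216 7.2172717  7.16734863]
```

View pics/sc12c.png

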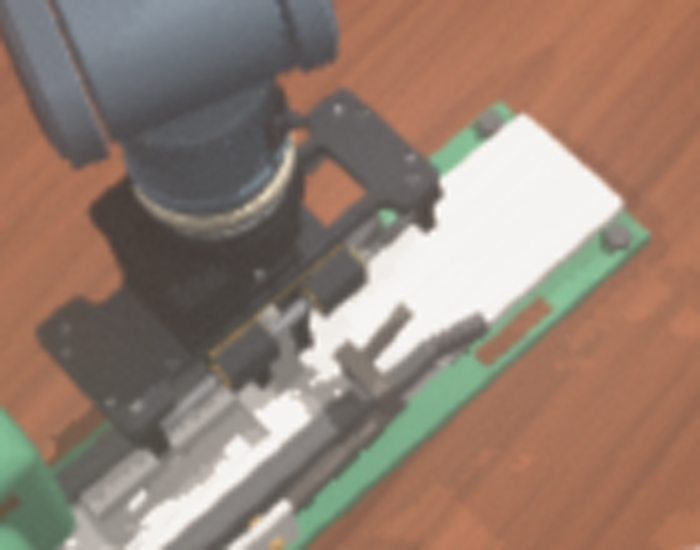

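Request:
send_rows(moves=[0,0,0,-0.013,-0.1,0,-1,0,0,0,-0.013,-0.1,0,-1])

```text
time_s: 15.45
position: [0.5378, -0.1281, 0.0575]
tcp_rot: [[-0.992, 0.129, 0.0], [0.129, 0.992, 0.001], [-0.0, 0.001, -1.0]]
force: [1.3, 6.4, 7.2]
opening: 0.209
```

```bash
python3 -c "
from h import *
print(read_state()['force'])
cap('scene','sc13'); L=[cv2.imread('pics/%s.png'%k)[270:310,205:245] for k in ('sc5','sc12','sc13')]
cv2.imwrite('pics/sc13c.png',cv2.resize(np.hstack(L),(780,260),interpolation=cv2.INTER_CUBIC))"
```

```text
[1.3018549  6.44333706 7.22342941]
```

View pics/sc13c.png

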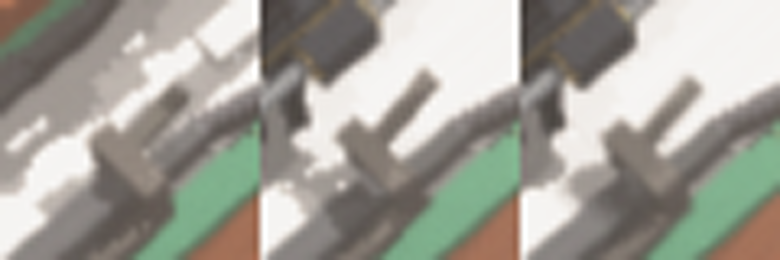

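Request:
send_rows(moves=[0,0,0,-0.007,-0.05,0,-1])

```text
time_s: 15.6
position: [0.5377, -0.1288, 0.0575]
tcp_rot: [[-0.992, 0.129, 0.0], [0.129, 0.992, 0.001], [-0.0, 0.001, -1.0]]
force: [1.1, 7.2, 6.2]
opening: 0.205
```

```bash
python3 -c "
from h import *
print(read_state()['force'])
cap('scene','sc14'); L=[cv2.imread('pics/%s.png'%k)[270:310,205:245] for k in ('sc5','sc12','sc14')]
cv2.imwrite('pics/sc14c.png',cv2.resize(np.hstack(L),(780,260),interpolation=cv2.INTER_CUBIC))"
```

```text
[1.14217954 7.18751452 6.19884036]
```

View pics/sc14c.png

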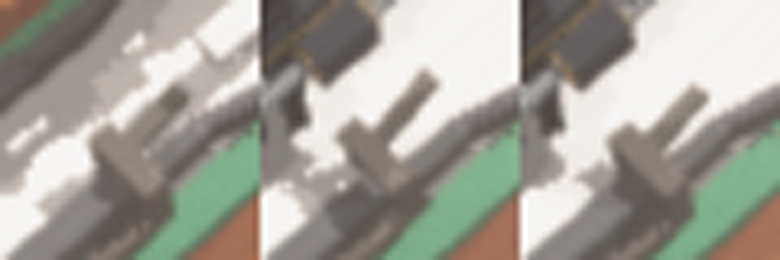

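The catch has dropped: the nose tip is back at its initial position in the crop. Dwell, then draw back gently.

Request:
send_rows(moves=[0,0,0,0,0,0,-1,0,0,0,0,0,0,-1,0,0,0,0.013,0.1,0,-1])

```text
time_s: 15.95
position: [0.5377, -0.1289, 0.0575]
tcp_rot: [[-0.992, 0.128, 0.0], [0.128, 0.992, -0.001], [-0.0, -0.001, -1.0]]
force: [-2.0, 0.8, 5.7]
opening: 0.199
```

Request:
send_rows(moves=[0,0,0,0.007,0.05,0,-1])

```text
time_s: 16.05
position: [0.5377, -0.1289, 0.0575]
tcp_rot: [[-0.992, 0.128, -0.0], [0.128, 0.992, -0.001], [-0.0, -0.001, -1.0]]
force: [-1.7, -0.0, 6.1]
opening: 0.201
```

Request:
send_rows(moves=[0,0,0,0.007,0.05,0,-1])

```text
time_s: 16.15
position: [0.5377, -0.1289, 0.0575]
tcp_rot: [[-0.992, 0.128, -0.0], [0.128, 0.992, -0.002], [-0.0, -0.002, -1.0]]
force: [-1.7, -1.4, 6.7]
opening: 0.205
```

Request:
send_rows(moves=[0,0,0,0.007,0.05,0,-1,0,0,0,0.007,0.05,0,-1])

```text
time_s: 16.35
position: [0.5378, -0.1287, 0.0576]
tcp_rot: [[-0.992, 0.128, -0.0], [0.128, 0.992, -0.003], [-0.0, -0.003, -1.0]]
force: [-3.1, -3.7, 5.4]
opening: 0.207
```

Request:
send_rows(moves=[0,0,0,0.007,0.05,0,-1,0,0,0,0.007,0.05,0,-1])

```text
time_s: 16.55
position: [0.5379, -0.1284, 0.0576]
tcp_rot: [[-0.992, 0.128, -0.0], [0.128, 0.992, -0.004], [-0.0, -0.004, -1.0]]
force: [-3.2, -5.5, 4.8]
opening: 0.207
```

Request:
send_rows(moves=[0,0,0,0.007,0.05,0,-1,0,0,0,0.007,0.05,0,-1])

```text
time_s: 16.75
position: [0.5383, -0.1276, 0.0576]
tcp_rot: [[-0.992, 0.128, 0.0], [0.128, 0.992, -0.004], [-0.001, -0.004, -1.0]]
force: [-2.8, -4.8, 5.8]
opening: 0.204
```

Request:
send_rows(moves=[0,0,0,0.007,0.05,0,-1,0,0,0,0.007,0.05,0,-1])

```text
time_s: 16.95
position: [0.5387, -0.1267, 0.0576]
tcp_rot: [[-0.992, 0.128, 0.001], [0.128, 0.992, -0.004], [-0.001, -0.004, -1.0]]
force: [-2.5, -6.4, 4.8]
opening: 0.207
```

Request:
send_rows(moves=[0,0,0,0.007,0.05,0,-1,0,0,0,0.007,0.05,0,-1])

```text
time_s: 17.15
position: [0.5388, -0.1266, 0.0576]
tcp_rot: [[-0.992, 0.127, 0.001], [0.127, 0.992, -0.006], [-0.001, -0.006, -1.0]]
force: [-4.7, -9.5, 5.6]
opening: 0.204
```

Request:
send_rows(moves=[0,0,0,0.007,0.05,0,-1,0,0,0,0.007,0.05,0,-1])

```text
time_s: 17.35
position: [0.5388, -0.1264, 0.0577]
tcp_rot: [[-0.992, 0.127, 0.0], [0.127, 0.992, -0.007], [-0.001, -0.007, -1.0]]
force: [-4.2, -11.6, 6.4]
opening: 0.202
```

Request:
send_rows(moves=[0,0,0,0.007,0.05,0,-1,0,0,0,0.007,0.05,0,-1,0,0,0,0,0,0,-1,0,0,0,0,0,0,-1,0,0,0,0,0,0,-1])

```text
time_s: 17.85
position: [0.5388, -0.1262, 0.0577]
tcp_rot: [[-0.992, 0.127, 0.0], [0.127, 0.992, -0.008], [-0.001, -0.008, -1.0]]
force: [-5.1, -13.4, 5.6]
opening: 0.203
```

```bash
python3 -c "
from h import *
print(read_state()['force'])
cap('scene','sc15'); L=[cv2.imread('pics/%s.png'%k)[270:310,205:245] for k in ('sc5','sc12','sc15')]
cv2.imwrite('pics/sc15c.png',cv2.resize(np.hstack(L),(780,260),interpolation=cv2.INTER_CUBIC))"
```

```text
[ -5.09227961 -13.37976317   5.62106946]
```

View pics/sc15c.png

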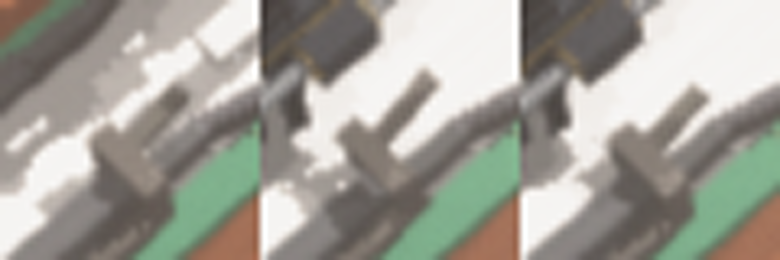

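Request:
send_rows(moves=[0,0,0,-0.013,-0.1,0,-1,0,0,0,-0.013,-0.1,0,-1,0,0,0,-0.013,-0.1,0,-1,0,0,0,-0.013,-0.1,0,-1,0,0,0,0,0,0,-1])

```text
time_s: 18.4
position: [0.5387, -0.1268, 0.0575]
tcp_rot: [[-0.992, 0.129, 0.001], [0.129, 0.992, -0.003], [-0.001, -0.002, -1.0]]
force: [-1.2, -3.7, 5.3]
opening: 0.201
```

Request:
send_rows(moves=[0,0,0,-0.013,-0.1,0,-1,0,0,0,0,0,0,-1])

```text
time_s: 18.6
position: [0.5386, -0.1268, 0.0575]
tcp_rot: [[-0.992, 0.129, 0.001], [0.129, 0.992, -0.001], [-0.001, -0.001, -1.0]]
force: [-0.2, -0.1, 5.4]
opening: 0.203
```

Request:
send_rows(moves=[0,0,0,0,0,0,0,0,0,0,0,0,0,0,0,0,0,0,0,0,0,0,0,0,0,0,0,0,0,0,0,0,0,0,0,0,0,0,0,0,0,0])

```text
time_s: 19.2
position: [0.5382, -0.1254, 0.0569]
tcp_rot: [[-0.992, 0.129, -0.0], [0.129, 0.992, -0.0], [0.0, -0.0, -1.0]]
force: [0.2, 0.4, 0.3]
opening: 0.492
```

Released with no residual force. Lift straight up slowly, then look.

Request:
send_rows(moves=[0,0,0,0,0,1,0,0,0,0,0,0,2,0,0,0,0,0,0,3,0,0,0,0,0,0,3,0,0,0,0,0,0,3,0,0,0,0,0,0,3,0,0,0,0,0,0,3,0,0,0,0,0,0,0,0,0,0,0,0,0,0,0])

```text
time_s: 20.1
position: [0.5384, -0.1254, 0.2382]
tcp_rot: [[-0.992, 0.129, 0.002], [0.129, 0.992, -0.001], [-0.002, -0.001, -1.0]]
force: [-0.5, -0.2, -0.8]
opening: 0.498
```

```bash
python3 -c "
from h import *
s=read_state(); print(s['force'],s['position'],s['qvel'])
cap('wrist','w16');cap('scene','sc16');cap('side','s16')
b=cv2.imread('pics/sc16.png'); a=cv2.imread('pics/s16.png')
L=[cv2.resize(b[230:330,150:290],(560,400),interpolation=cv2.INTER_CUBIC)]
cv2.imwrite('pics/sc16c.png',L[0])"
```

```text
[-0.53431531 -0.18177189 -0.77283923] [ 0.53836841 -0.1254407   0.23816168] [-0.03566189  2.04265616  1.97443954  0.04883655 -0.15884685  0.04381593]
```

View pics/w16.png

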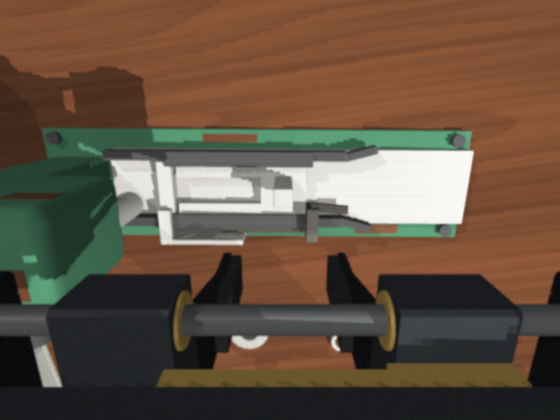

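View pics/sc16.png

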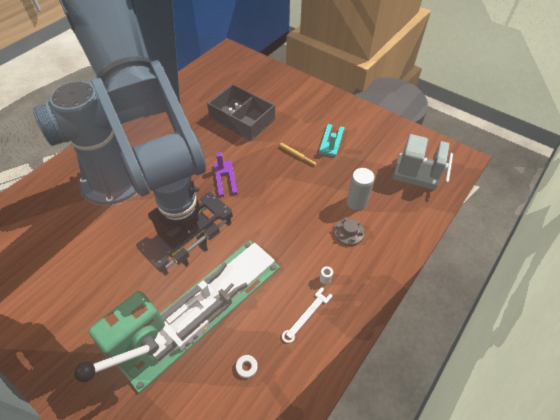

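```bash
python3 -c "
from h import *
c=load('w16'); a=np.radians(-97.6); a=np.array([np.cos(a),np.sin(a)])
e=onz(c,470,190,.02)[:2]@a
b=cv2.imread('pics/w16.png'); cv2.imwrite('pics/w16c.png',cv2.resize(b[130:250,150:390],(800,400),interpolation=cv2.INTER_CUBIC))
for u in (274,283,292): print(u,(onz(c,u,193,.095)[:2]@a-e)*1000-235)
for u in (300,305,310): print(u,(onz(c,u,193,.034)[:2]@a-e)*1000-235)
"
```

```text
274 -18.01868723247179
283 -26.113741405146015
292 -34.20855061703449
300 -44.3389131135994
305 -49.738125556426525
310 -55.13724723359243
```

View pics/w16c.png

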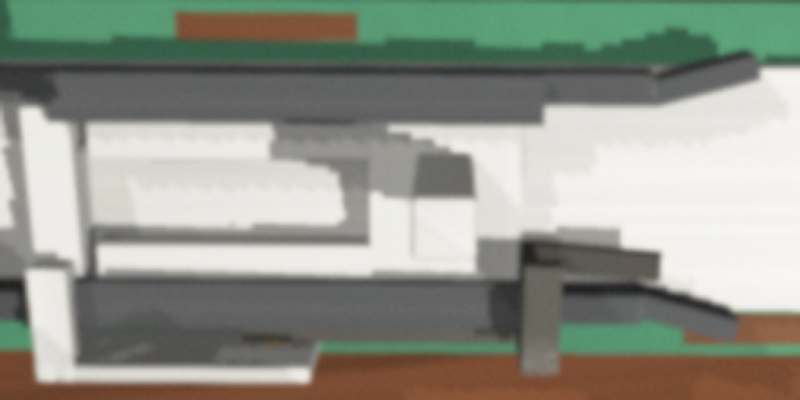

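```bash
python3 -c "
from rig import *
print(hand_in())"
```

```text
the job is handed in; nothing more can be done
None
```

I loaded the bare-steel anvil into the press, tested it against the catch, let go and handed the job in at about 20 s of the 58 s allowed. The hand-in gives no verdict, so the results below come from my own checks.

- **Loading:** I gripped the anvil by its post and set it flat on the open end, centred to about 0.5 mm in the wrist image. I then slid it in with 5–8 N. The scene views showed its own edge lifting the catch, then the catch dropping behind it.
- **Proof pull:** I drew it back to about 14 N at the wrist. Sliding it takes 5–6 N, so the catch took an estimated 8 N. The anvil stopped moving and the catch stayed down. I then brought the pull back to zero, opened the hand and lifted straight off.
- **Last checks:**
  - The anvil lies flat and straight in the slide with its origin at about x = -27 mm in the camera. Arm readings put it at about -29 mm; both are past the -33.5 mm limit.
  - The catch is down behind its rear edge, and the hand is about 14 cm above the post.
  - The other items on the bench look unmoved in the scene view; I did not measure them again.

**Disagreement:** when I hovered over the set-down point, the arm's position reading and the camera differed by about 2 mm sideways. I corrected from the camera before lowering. I never felt the stop block, because the catch dropped before the anvil reached it.

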